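Nest the portion scoops on the bench stand's hook

ROBOT

A 7-joint arm with a two-finger parallel gripper is mounted at the origin on the work surface. World frame = base frame: x ahead of the robot, y to its left, z up, the work surface at z = 0. Lengths are in m, angles in rad, forces in N, time in s.
With the tool pointing down it reaches from about 0.4 to 0.85 m from the base axis. Payload 6.9 kg.
Tool frame: the origin (TCP) lies midway between the tips of the shut fingers; the grasp point (between the pads) lies behind it (ctrl.pinch_z is the z of the grasp point in the tool frame, in m); z points along the fingers, y is the direction in which the jaws open and shut (so a half turn about z gives the same grasp; the last joint's range is limited). The gripper opens to 85 mm and grips with 20 to 120 N. Pads are 22 mm wide; open, the fingers measure 114 mm over their backs; the gripper's body (76 mm by 85 mm) begins 54 mm behind the grasp point. The pads swing forward as they close: fully open they stand 13 mm farther back than shut.
Start: joints at [-1.073, 0.507, -0.238, 1.5, 0.126, 1.149, -0.155], TCP at [0.239, 0.578, 0.231] pointing down, gripper open.
Joint ranges: [-3.08, 3.08], [-0.24, 2.05], [-1.43, 1.35], [0, 2.5], [-1.52, 4.66], [0.17, 1.96], [-2.89, 2.89]. Speed limits (rad/s): [2.39, 2.39, 3.14, 3.14, 3.14, 3.14, 3.14].

INTERFACE

Orientations are given as a unit quaternion [w, x, y, z].
In Python, from station import ctrl, get_state, vision, ticket, models gives the robot as it stands. Calls block until the motion is done:
- ctrl.movep(position, orientation): joint-space move of the TCP to a pose.
- ctrl.movel(position, frame=None, max_speed=0.15): straight line of the TCP; frame=None keeps the orientation; max_speed is the mean speed in m/s.
- ctrl.set_joints(angles): joint-space move.
- ctrl.ungrasp() and ctrl.close_gripper(force=None): open the fingers fully, or close them until they stop; force is the grip in N (None keeps the last).
- ctrl.pause(seconds).
- ctrl.ik(position, orientation): joint angles nearest the present ones, or None.
- get_state(): the state.
- vision.grab_frame(name): name is "scene" or "side" or "wrist"; returns (picture, depth): 480x640x3 uint8, blue, green, red; 480x640 float32, m along the optical axis (not along the pixel's ray), 0 where there is no reading.
- vision.camera_info(name): a dict with "mtx" (3x3 intrinsics, pixels), "dist_coeffs" ([k1, k2, p1, p2, k3] as OpenCV has them; the pictures are not rectified), "R" (3x3) and "t" (3): a world point X has camera coordinates R X + t; the wrist camera has in their place "hand_eye" (4x4, takes a point from camera to tool coordinates, whose origin is the TCP and whose axes are the flange's). Camera axes: x right, y down, z forward; pixel columns grow to the right and rows downward; lengths in m; the calibration is good to about 2 mm. A picture is of the moment at which its call begins: read the wrist's pose just before it. camera_info takes no time and is no camera call.
A pose or a line that the arm cannot do raises ctrl.Unreachable and nothing moves.
- ticket.close_job(): hands the job in, once; it reports no verdict.
Trained networks look in the newest picture that a camera, given by its name, has taken for a name from the list of things; names that differ only in an ending like _2 or _b are one class to them, and where a whole thing is asked for, a point or a joint stands for the part that bears it (a point fixed in the world has none). Each returns a list of dicts, best first, with "p" (0 to 1); they miss things now and then, are a little off and sometimes report something else, mostly with a low value. They report only what shows in the picture. A call takes as long as a camera call.
- models.recognise(camera, target): "point" ([column, row] in pixels, amid what is visible of it).
- models.masks_of(camera, target): "mask" (480x640 bool, what is visible of it) and "point" ([column, row] in pixels, amid what is visible of it).
The state is a dict: "time": time; "qpos": joint angles; "qd": joint speeds; "tau": joint torques, N m; "tcp_pos": TCP position; "eef_rot": TCP orientation; "contact_force": force on the tool from outside, world axes, zero at the start; "wrist_torque": the same for the moment, N m; "width": finger opening in m.
Only numpy, scipy, OpenCV 4.12 (cv2) and the standard library are available. Lean on these libraries where they do the work, as an engineer would, in place of code of your own. Each camera call takes 0.05 s, during which the arm holds its last target. There are 200 camera calls.

TASK

The large red scoop already hangs on the bench stand's hook. Hang the other two by the loops of their handles on the same hook, first the yellow medium one and then the small blue one, mouth outward like the large one, so that each cup nests inside the next larger. Leave the large scoop on the hook, do not push the other things on the bench about, and let go of everything.

Things in the scene. Friction and masses are not known exactly. Their poses are not given: they have to be found in the camera images.
- stand: fixed bench stand: dark steel base plate 160 x 160 x 12 mm and in its centre a grey square-edged upright, 22 mm deep (x) and 30 mm wide (y), 332 mm high. Origin at the centre of the base's underside, z up; the hook stands out of the upright's front, towards the stand's -x (roughly towards the robot)
- hook: the stand's hook: straight round steel arm, 8 mm diameter, rising at 38 degrees above level. Origin at its root on the upright's front, 15 mm ahead of the stand's axis, 235 mm above the bench; z runs along the arm outward and up, x square to it and upward, y level across. A loop threaded on it slides down by itself, slowly, to the upright or the scoop already there
- hook_tip (a point): centre of the ball, 12 mm diameter, at the hook's free end, 98 mm from the root along the arm
- scoop_large: large portion scoop, red handle, 170 g: round steel cup, rim diameter 92 mm, foot 80 mm, 40 mm deep, wall 3 mm; hangs on the hook by its loop, close to the upright, mouth outward. Origin: centre of the cup's underside; z out of its open mouth, x from cup towards handle. The handle starts at the rim (x 44, z 36 mm) and rises straight at 45 degrees between +x and +z
- scoop_large_eye (a point): centre of the opening of the hanging loop at the end of the large scoop's handle, 105 mm along it, at x 118, z 110 mm in the scoop's frame. The opening is 30 mm across; the loop is an 8 mm round bar, 46 mm across outside, flat in the plane of the handle's line and y
- scoop_medium: medium portion scoop, yellow handle, 138 g: round steel cup, rim diameter 74 mm, foot 62 mm, 35 mm deep, wall 3 mm; stands on the bench, handle pointing roughly away from the robot. Origin: centre of the cup's underside; z out of its open mouth, x from cup towards handle. The handle starts at the rim (x 35, z 31 mm) and rises straight at 45 degrees between +x and +z
- scoop_medium_eye (a point): centre of the opening of the hanging loop at the end of the medium scoop's handle, 105 mm along it, at x 109, z 105 mm in the scoop's frame. The opening is 30 mm across; the loop is an 8 mm round bar, 46 mm across outside, flat in the plane of the handle's line and y
- scoop_medium_grip (a point): point on the middle line of the medium scoop's plastic grip, 45 mm along the handle from the rim, 60 mm short of the loop's centre, at x 67, z 63 mm in the scoop's frame. The grip runs from 22 to 82 mm along the handle, 20 mm wide (along y), 14 mm thick
- scoop_small: small portion scoop, blue handle, 106 g: round steel cup, rim diameter 56 mm, foot 44 mm, 30 mm deep, wall 3 mm; stands on the bench, handle pointing roughly away from the robot. Origin: centre of the cup's underside; z out of its open mouth, x from cup towards handle. The handle starts at the rim (x 26, z 26 mm) and rises straight at 45 degrees between +x and +z
- scoop_small_eye (a point): centre of the opening of the hanging loop at the end of the small scoop's handle, 105 mm along it, at x 100, z 100 mm in the scoop's frame. The opening is 30 mm across; the loop is an 8 mm round bar, 46 mm across outside, flat in the plane of the handle's line and y
- scoop_small_grip (a point): point on the middle line of the small scoop's plastic grip, 45 mm along the handle from the rim, 60 mm short of the loop's centre, at x 58, z 58 mm in the scoop's frame. The grip runs from 22 to 82 mm along the handle, 20 mm wide (along y), 14 mm thick
- sign2: top one of a stack of three flat pine boards (signs painted with sunflowers), each 130 x 180 x 18 mm, the stack 54 mm high; origin at the centre of its underside, 36 mm above the bench. Leave alone
- tape_roll: roll of brown packing tape lying flat, 100 mm diameter, 48 mm high; origin at the centre of its underside. Leave alone
- marker_cup: black cup, 80 mm diameter, with markers standing in it, 162 mm high in all; origin at the centre of its underside. Leave alone
- hanger_tray: blue open tray 100 x 140 x 35 mm with small metal picture hangers; origin at the centre of its underside. Leave alone
- tape_dispenser: black desk tape dispenser 150 x 55 mm, 89 mm high; origin at the centre of its underside, its length along its x. Leave alone
- glue_bottle: white bottle with an orange cap, 58 mm diameter, 160 mm high; origin at the centre of its underside. Leave alone

How it is judged:
On the way, in this order (a step that is already met when the one before it is completed fails the run):
1. the medium scoop hangs on the hook, nested in the large one and let go, while the small one is not yet on the hook (x of scoop_medium_eye in the frame of hook between -0.016 and 0.016 m and y of scoop_medium_eye in the frame of hook between -0.016 and 0.016 m and z of scoop_medium_eye in the frame of hook between -0.01 and 0.09 m and x of scoop_medium in the frame of scoop_large between -0.03 and 0.03 m and y of scoop_medium in the frame of scoop_large between -0.02 and 0.02 m and z of scoop_medium in the frame of scoop_large between 0.004 and 0.037 m and contact force between scoop_medium and the fingers below 0.05 N and distance between scoop_small_eye and hook_tip above 0.11 m), for 0.3 s.
2. the small scoop hangs on the hook in front, nested in the medium one, and is let go (x of scoop_medium_eye in the frame of hook between -0.016 and 0.016 m and y of scoop_medium_eye in the frame of hook between -0.016 and 0.016 m and z of scoop_medium_eye in the frame of hook between -0.01 and 0.09 m and x of scoop_medium in the frame of scoop_large between -0.03 and 0.03 m and y of scoop_medium in the frame of scoop_large between -0.02 and 0.02 m and z of scoop_medium in the frame of scoop_large between 0.004 and 0.037 m and x of scoop_small_eye in the frame of hook between -0.016 and 0.016 m and y of scoop_small_eye in the frame of hook between -0.016 and 0.016 m and z of scoop_small_eye in the frame of hook between -0.01 and 0.09 m and x of scoop_small in the frame of scoop_medium between -0.03 and 0.03 m and y of scoop_small in the frame of scoop_medium between -0.02 and 0.02 m and z of scoop_small in the frame of scoop_medium between 0.004 and 0.032 m and contact force between scoop_small and the fingers below 0.05 N), for 0.3 s.
At the end, for the whole second after the job is handed in: All three loops are on the hook arm (centres within 16 mm of its axis, up to 90 mm out); medium cup's bottom inside the large, small's inside the medium (3 mm or more below its rim, within 30 mm along and 20 mm across its handle direction); all let go and under 30 mm/s (all of step 2 and x of scoop_large_eye in the frame of hook between -0.016 and 0.016 m and y of scoop_large_eye in the frame of hook between -0.016 and 0.016 m and z of scoop_large_eye in the frame of hook between -0.01 and 0.09 m and linear speed of each of scoop_large, scoop_medium, scoop_small below 0.03 m/s and contact force between each of scoop_large, scoop_medium and the fingers below 0.05 N); the robot touches nothing.
It fails at once if the large scoop is taken or knocked off the hook (its loop moves more than 80 mm) (distance of scoop_large_eye from where it was at the start of the episode above 0.08 m).
It fails at once if another thing on the bench (top sign, tape roll, marker cup, hanger tray, tape dispenser or glue bottle) is pushed more than 20 mm (distance of any of sign2, tape_roll, marker_cup, hanger_tray, tape_dispenser, glue_bottle from where it was at the start of the episode above 0.02 m).
It also fails if it takes over 54 s, if anything falls off the work surface, if the arm or the gripper's body presses on something with over 40 N, if the wrist force passes 120 N, or if a joint passes its speed limit or range.

## Working session

There is one attempt and no reset: what is moved stays moved. The work goes in short steps, each a Python script; the robot and the scene stay as the last script left them, time stands still between calls to the robot, and variables do not carry over. Pictures are saved under pics/ and viewed, about 8 in all and at most 12, crops included, and the job is handed in when it is done.

```bash
ls; mkdir -p pics
python3 - <<'E'
from station import ctrl,get_state,vision,models
import cv2,numpy as np
s=get_state();print(s['time'],s['tcp_pos'],s['eef_rot'],ctrl.pinch_z,s['width'])
for n in("scene","side"):
    p,d=vision.grab_frame(n);cv2.imwrite(f"pics/{n}0.png",p);np.save(f"{n}0.npy",d)
    i=vision.camera_info(n);print(n,i['mtx'],i['dist_coeffs'],i['R'],i['t'])
print(vision.camera_info("wrist"))
E
```

```text
pics
0.0 [0.23852188 0.57715767 0.2304618 ] [-1.58376225e-04  1.94631987e-01  9.80875949e-01 -8.58196357e-04] -0.0187 0.0853397507740492
scene [[590.60355962   0.         312.5055293 ]
 [  0.         590.60355962 234.2705894 ]
 [  0.           0.           1.        ]] [-0.1607379  0.         0.         0.         0.       ] [[-0.69258339  0.72133415 -0.0022991 ]
 [ 0.48980018  0.46793322 -0.7356183 ]
 [-0.52955078 -0.51060311 -0.67739238]] [ 0.3954787  -0.053145    1.89211993]
side [[579.93623553   0.         319.56732277]
 [  0.         579.93623553 239.97495124]
 [  0.           0.           1.        ]] [-0.17046705  0.          0.          0.          0.        ] [[-7.63117086e-01 -6.46260252e-01 -4.54643311e-06]
 [-4.76468435e-01  5.62628252e-01 -6.75594021e-01]
 [ 4.36612120e-01 -5.15555174e-01 -7.37273843e-01]] [0.32829995 0.42226292 1.59534633]
{'mtx': array([[336.22472044,   0.        , 325.633625  ],
       [  0.        , 336.22472044, 240.59001427],
       [  0.        ,   0.        ,   1.        ]]), 'dist_coeffs': array([-0.05374591,  0.        ,  0.        ,  0.        ,  0.        ]), 'hand_eye': array([[ 1.00280327e-03, -9.44760571e-01, -3.27759756e-01,
         8.57131180e-02],
       [ 9.99999493e-01,  9.76255088e-04,  2.45531813e-04,
         3.73092403e-04],
       [ 8.80083537e-05, -3.27759836e-01,  9.44761071e-01,
        -1.42046440e-01],
       [ 0.00000000e+00,  0.00000000e+00,  0.00000000e+00,
         1.00000000e+00]])}
```

View pics/scene0.png

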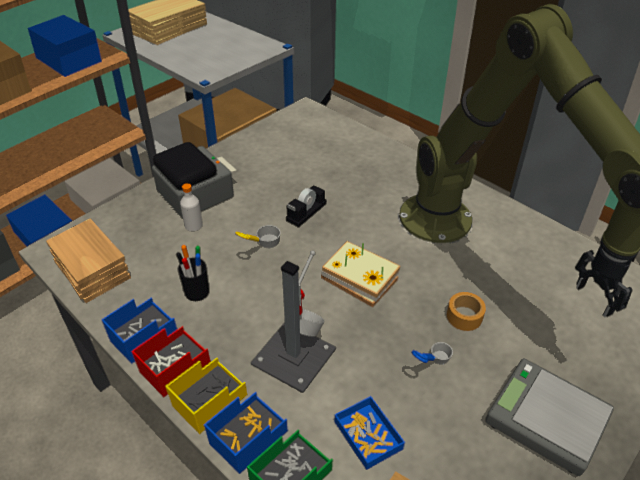

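View pics/side0.png

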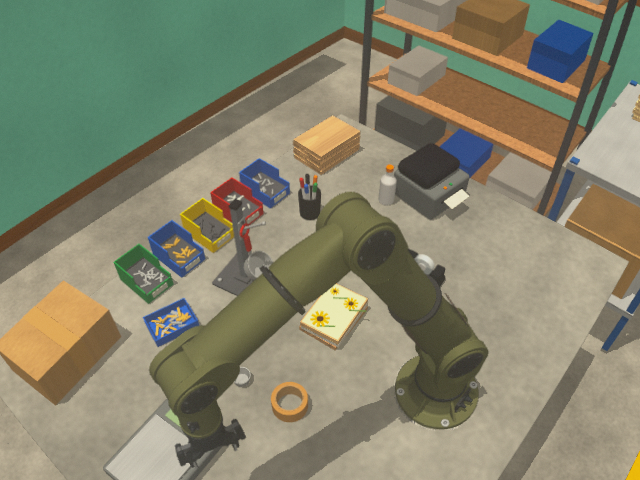

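The scene view shows the yellow scoop at about (262,238), the blue one at (432,355), and the stand at (293,365) with its hook tip near (313,253). In the side view the arm hides the yellow scoop.

```bash
cat > h.py <<'E'
from station import ctrl,get_state,vision,models,ticket
import cv2,numpy as np
from scipy.spatial.transform import Rotation as Rn
def quat(Rm): 
    q=Rn.from_matrix(Rm).as_quat(); return [q[3],q[0],q[1],q[2]]
def rot(q): return Rn.from_quat([q[1],q[2],q[3],q[0]]).as_matrix()
def cam(n,s=None):
    """K,D,R,t with Xc=R X+t"""
    i=vision.camera_info(n)
    if n!="wrist": return i['mtx'],i['dist_coeffs'],i['R'],np.array(i['t'])
    s=s or get_state(); H=i['hand_eye']; Rw=rot(s['eef_rot'])
    R=(Rw@H[:3,:3]).T; c=Rw@H[:3,3]+s['tcp_pos']
    return i['mtx'],i['dist_coeffs'],R,-R@c
def world(c,px,depth):
    K,D,R,t=c; px=np.asarray(px,float).reshape(-1,1,2)
    u=cv2.undistortPoints(px,K,D).reshape(-1,2)
    P=np.c_[u,np.ones(len(u))]*np.asarray(depth).reshape(-1,1)
    return (P-t)@R
def cloud(c,d,mask):
    v,u=np.nonzero(mask&(d>0)); return world(c,np.c_[u,v],d[v,u])
def onplane(c,px,z):
    K,D,R,t=c; a=world(c,px,np.ones(len(np.asarray(px).reshape(-1,2)))); o=-R.T@t
    r=a-o; return o+r*((z-o[2])/r[:,2])[:,None]
def proj(c,X):
    K,D,R,t=c; return cv2.projectPoints(np.atleast_2d(X).astype(float),cv2.Rodrigues(R)[0],t,K,D)[0].reshape(-1,2)
E
python3 - <<'E'
from h import *
c=cam("scene");p,d=vision.grab_frame("scene")
np.set_printoptions(precision=4,suppress=True)
for n in("scoop_medium","scoop_small","scoop_large","stand","hook","tape_roll","marker_cup","hanger_tray","tape_dispenser","glue_bottle","sign2"):
    m=models.masks_of("scene",n)
    if not m: print(n,None);continue
    P=cloud(c,d,m[0]['mask']); np.save(n+".npy",P)
    print(n,round(m[0]['p'],2),m[0]['point'],len(P),P.mean(0),np.percentile(P,2,axis=0),np.percentile(P,98,axis=0))
    if n.startswith("scoop"):
        hi=P[:,2]>.0; hsv=cv2.cvtColor(p,cv2.COLOR_BGR2HSV); col=m[0]['mask']&(hsv[...,1]>150)
        Q=cloud(c,d,col);print('  grip',len(Q),np.median(Q,0),Q.min(0),Q.max(0))
# upright top
m=models.masks_of("scene","stand")[0]['mask'];P=cloud(c,d,m);T=P[P[:,2]>.326];print('top',len(T),T.mean(0),T.max(0),T.min(0))
B=P[abs(P[:,2]-.012)<.006];B2=B[:,:2].astype(np.float32);print('base',len(B),cv2.minAreaRect(B2))
x0=p[180:400,200:480];cv2.imwrite("pics/crop1.png",cv2.resize(x0,None,fx=2.8,fy=2.7,interpolation=cv2.INTER_CUBIC))
E
```

```text
scoop_medium 0.62 [262.6, 237.1] 556 [ 0.4619 -0.309   0.0317] [ 0.4117 -0.356  -0.0023] [ 0.5662 -0.2722  0.1188]
  grip 95 [ 0.5368 -0.2918  0.0924] [ 0.4746 -0.3842  0.0005] [ 0.5693 -0.2704  0.1235]
scoop_small 0.6 [435.9, 351.2] 531 [0.4612 0.3245 0.0351] [ 0.4148  0.2996 -0.0013] [0.553  0.3509 0.1178]
  grip 133 [0.5288 0.3274 0.0925] [0.4817 0.3036 0.0433] [0.5579 0.3411 0.1208]
scoop_large 0.74 [197.6, 276.9] 1258 [ 0.7364 -0.2898  0.0839] [ 0.6943 -0.3341  0.0054] [ 0.7679 -0.2628  0.1603]
  grip 221 [ 0.7276 -0.2914  0.1452] [ 0.6997 -0.3339  0.018 ] [ 0.766  -0.2619  0.1675]
stand 0.72 [291.0, 348.8] 4246 [0.7038 0.0615 0.0783] [ 0.6182 -0.0213  0.0062] [0.7753 0.1338 0.3303]
hook 0.31 [436.4, 352.7] 587 [0.4624 0.3237 0.0369] [ 0.4132  0.295  -0.0025] [0.5553 0.3516 0.118 ]
tape_roll 0.86 [466.9, 305.0] 1012 [0.2899 0.2997 0.0334] [0.2421 0.2552 0.0026] [0.335  0.3448 0.0523]
marker_cup 0.65 [195.6, 277.9] 1347 [ 0.7359 -0.2934  0.0812] [ 0.6911 -0.3808 -0.0005] [ 0.7679 -0.2628  0.1603]
hanger_tray 0.66 [369.5, 431.1] 2901 [0.733  0.334  0.0127] [ 0.6745  0.2621 -0.0015] [0.7971 0.4097 0.0364]
tape_dispenser 0.59 [304.8, 204.4] 1039 [ 0.284  -0.307   0.0455] [ 0.2035 -0.3392  0.0021] [ 0.3458 -0.2847  0.0883]
glue_bottle 0.94 [189.6, 209.1] 745 [ 0.5707 -0.5195  0.0796] [ 0.5409 -0.548   0.0051] [ 0.592  -0.5024  0.161 ]
sign2 0.65 [360.7, 268.9] 2443 [0.3794 0.0043 0.0521] [ 0.3055 -0.0875  0.0366] [0.4451 0.0915 0.0593]
top 132 [0.6989 0.0552 0.3308] [0.712  0.0714 0.3355] [0.6843 0.0369 0.326 ]
base 2545 ((0.6975880265235901, 0.05324855074286461), (0.16132958233356476, 0.1621801108121872), 12.223541259765625)
```

View pics/crop1.png

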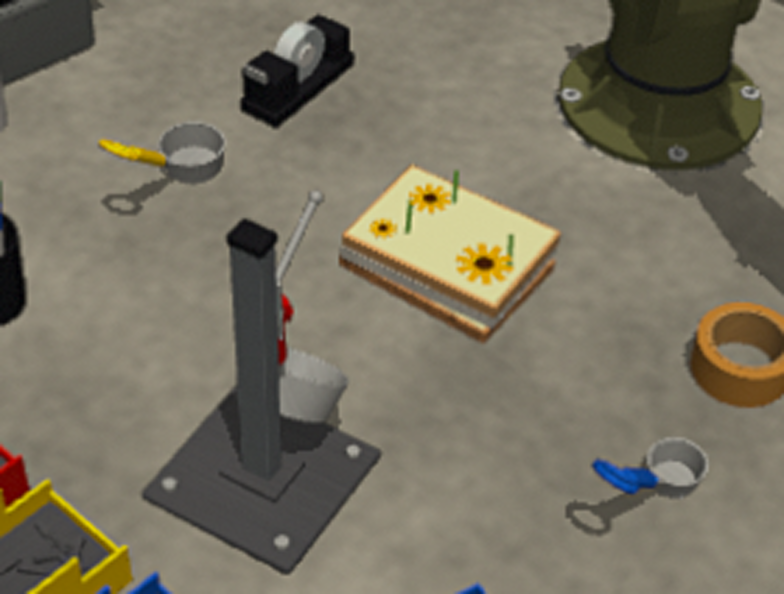

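The crop shows the hook rising to its ball at about (318,197), which is scene (313,253). The stand centre is about (0.698,0.054) with yaw about 12°, and both scoop handles point to +x. Next I'll check which tool pitches are reachable.

```bash
cat >> h.py <<'E'
def toolR(yaw,pitch,flip=False):
    """approach direction: heading yaw, pitched down by 'pitch'; jaw level; flip False = camera below/near side"""
    a=np.array([np.cos(yaw)*np.cos(pitch),np.sin(yaw)*np.cos(pitch),-np.sin(pitch)])
    y=np.array([-np.sin(yaw),np.cos(yaw),0])*(1 if flip else -1)
    # x = y x z
    return np.c_[np.cross(y,a),y,a]
E
python3 - <<'E'
from h import *
np.set_printoptions(precision=2,suppress=True)
c=cam("scene")
yw=np.radians(12.2);S=np.array([.6985,.054,0])
out=-np.array([np.cos(yw),np.sin(yw),0]);root=S+.015*out+[0,0,.235]
ax=np.cos(np.radians(38))*out+[0,0,np.sin(np.radians(38))]
print('root',root,'tip',root+.098*ax,proj(c,root+.098*ax),'top',proj(c,S+[0,0,.332]))
for n in("medium","small"):
    P=np.load(f"scoop_{n}.npy");P=P[(P[:,2]>.004)&(P[:,2]<.04)]
    print(n,len(P),P.min(0),P.max(0))
D=np.radians
for fl in(0,1):
  for nm,pos,yaws in(("med",[.51,-.30,.06],(0,)),("small",[.51,.325,.06],(0,)),("hookout",root+.11*ax-[0,0,.06],(yw,)),("hookin",root+.05*ax-[0,0,.06],(yw,))):
    for pit in(0,10,20,30,45,60,75):
      R=toolR(yaws[0],D(pit),fl)
      q=ctrl.ik(list(pos),quat(R)); q2=ctrl.ik(list(np.array(pos)-.1*R[:,2]),quat(R))
      print(fl,nm,pit,None if q is None else np.array(q),q2 is not None)
E
```

```text
root [0.68 0.05 0.23] tip [0.61 0.03 0.3 ] [[311.79 253.36]] top [[289.22 266.82]]
medium 351 [ 0.41 -0.35  0.  ] [ 0.49 -0.27  0.04]
small 295 [0.41 0.3  0.  ] [0.47 0.35 0.04]
0 med 0 [ 1.75  1.71 -1.03  2.42  3.88  0.79  2.81] True
0 med 10 [ 1.67  1.52 -1.03  2.48  3.64  0.86  2.81] False
0 med 20 None False
0 med 30 [ 1.53  1.13 -1.03  2.48  3.21  0.73  2.69] False
0 med 45 [ 1.43  0.9  -1.03  2.37  2.76  0.45  2.83] True
0 med 60 [ 1.33  0.78 -1.03  2.21  1.67  0.35 -2.54] True
0 med 75 [ 0.1   0.7   0.77  2.02 -1.15  0.7   0.08] True
0 small 0 [-1.17  1.33 -0.04  2.38  1.88  1.8   1.06] True
0 small 10 [-1.03  1.19 -0.24  2.43  1.97  1.79  1.23] False
0 small 20 [-0.74  1.11 -0.63  2.45  1.99  1.86  1.54] False
0 small 30 [-0.68  0.95 -0.63  2.43  1.99  1.55  1.68] False
0 small 45 [-0.93  0.68 -0.04  2.33  2.05  0.74  1.75] True
0 small 60 [-0.94  0.59  0.16  2.17  1.54  0.29  2.41] True
0 small 75 [-1.02  0.64  0.48  1.98 -0.32  0.39 -1.94] True
0 hookout 0 None False
0 hookout 10 None False
0 hookout 20 None False
0 hookout 30 None False
0 hookout 45 [ 0.64  0.29 -0.83  2.2
[... 1148 characters left out ...]
.94  0.59  0.16  2.17  1.54  0.29 -0.73] True
1 small 75 [-0.66  0.58 -0.08  1.98  0.53  0.44  0.39] True
1 hookout 0 None False
1 hookout 10 None False
1 hookout 20 None False
1 hookout 30 None False
1 hookout 45 [ 0.89  0.41 -1.22  2.29  1.95  0.36 -0.18] False
1 hookout 60 [-0.08  0.24  0.04  2.05 -0.29  0.35  1.99] True
1 hookout 75 [-0.03  0.32 -0.06  1.8  -0.02  0.75  1.72] True
1 hookin 0 None False
1 hookin 10 None False
1 hookin 20 None False
1 hookin 30 [ 0.31  0.49 -0.44  2.46  3.15  0.8  -1.34] False
1 hookin 45 [ 0.78  0.6  -1.22  2.24  1.98  0.54 -0.16] True
1 hookin 60 [ 0.13  0.36 -0.26  2.    0.11  0.27  1.59] True
1 hookin 75 [ 0.03  0.43 -0.17  1.75  0.07  0.71  1.62] True
```

The projected hook tip lands within 2 px of the image, so the stand pose is good. The tool can't go flatter than about 45° at the hook. I'll grip low on the handle with the tool about 25° steeper than perpendicular (pitch 70° at the bench, 45° at the hook).

Run:
```python
from h import *
np.set_printoptions(precision=3,suppress=True)
D=np.radians
R=toolR(D(-10),D(80)); ctrl.movep([.42,.1,.5],quat(R)); print(get_state()['qpos'],get_state()['time'])
R=toolR(D(2),D(70)); pos=np.array([.495,-.303,.056])-.13*R[:,2]
ctrl.movep(list(pos),quat(R)); s=get_state();print(s['qpos'],s['time'],s['tcp_pos'])
yw=np.radians(12.2);S=np.array([.6985,.054,0])
out=-np.array([np.cos(yw),np.sin(yw),0]);root=S+.015*out+[0,0,.235]
ax=np.cos(D(38))*out+[0,0,np.sin(D(38))]
for z in(.13,.09,.06):
  for tau,pit in((20,45),(15,40),(10,35),(20,50)):
    e=root+z*ax;u=-out*np.sin(D(tau))+np.array([0,0,np.cos(D(tau))]);g=e-.07*u
    R=toolR(yw,D(pit));q=ctrl.ik(list(g+.0187*R[:,2]),quat(R));print(z,tau,pit,q and np.array(q))
for n in("wrist","side"):
    c=cam(n);p,d=vision.grab_frame(n);cv2.imwrite(f"pics/{n}1.png",p);np.savez(f"{n}1.npz",p=p,d=d,K=c[0],D=c[1],R=c[2],t=c[3])
im=cv2.imread("pics/side1.png");w=cv2.imread("pics/wrist1.png")
cv2.imwrite("pics/c2.png",np.hstack([cv2.resize(im[170:300,190:320],(400,400),interpolation=cv2.INTER_CUBIC),cv2.resize(w,(400,300)).repeat(1,0)if 0 else cv2.copyMakeBorder(cv2.resize(w,(400,300)),0,100,0,0,0)]))
```

```text
[-0.721 -0.015  0.347  1.502  0.096  1.505 -2.116] 2.8167
[ 0.264  0.38   0.6    2.055 -0.798  0.684 -0.118] 4.7 [ 0.451 -0.304  0.178]Traceback (most recent call last):
  File "<stdin>", line 13, in <module>
ValueError: The truth value of an array with more than one element is ambiguous. Use a.any() or a.all()
```

```bash
cat >> h.py <<'E'
D_=np.radians
yw=D_(12.2);S=np.array([.6985,.054,0])
out=-np.array([np.cos(yw),np.sin(yw),0]);UP=np.array([0,0,1.])
root=S+.015*out+.235*UP
ax=np.cos(D_(38))*out+np.sin(D_(38))*UP
E
python3 - <<'E'
from h import *
np.set_printoptions(precision=2,suppress=True)
D=np.radians
for z in(.13,.09,.06):
  for tau,pit in((20,45),(15,40),(10,35),(20,50)):
    e=root+z*ax;u=-out*np.sin(D(tau))+UP*np.cos(D(tau));g=e-.07*u
    R=toolR(yw,D(pit));q=ctrl.ik(list(g+.0187*R[:,2]),quat(R));print(z,tau,pit,None if q is None else np.array(q))
for n in("wrist","side"):
    c=cam(n);p,d=vision.grab_frame(n);cv2.imwrite(f"pics/{n}1.png",p);np.savez(f"{n}1.npz",p=p,d=d,K=c[0],D=c[1],R=c[2],t=c[3])
    if n=="side": print(models.recognise(n,"hook_tip")[:1],proj(c,root+.098*ax),proj(c,root))
im=cv2.imread("pics/side1.png");w=cv2.imread("pics/wrist1.png")
cv2.imwrite("pics/c2.png",np.hstack([cv2.resize(im[170:300,190:320],(400,400),interpolation=cv2.INTER_CUBIC),cv2.copyMakeBorder(cv2.resize(w,(400,300)),0,100,0,0,0)]))
E
```

```text
0.13 20 45 [ 0.92  0.38 -1.22  2.35  2.1   0.34  2.8 ]
0.13 15 40 [ 0.9   0.43 -1.22  2.42  2.41  0.47  2.52]
0.13 10 35 [ 0.88  0.49 -1.22  2.48  2.57  0.64  2.39]
0.13 20 50 [-0.3   0.21  0.36  2.29  4.59  0.23  0.29]
0.09 20 45 [ 0.84  0.51 -1.22  2.32  2.07  0.48  2.86]
0.09 15 40 [ 0.82  0.56 -1.22  2.39  2.33  0.6   2.63]
0.09 10 35 [ 0.8   0.62 -1.22  2.44  2.5   0.75  2.51]
0.09 20 50 [-0.15  0.28  0.16  2.26  4.26  0.19  0.6 ]
0.06 20 45 [ 0.69  0.51 -1.02  2.3   2.24  0.44  2.7 ]
0.06 15 40 [ 0.78  0.65 -1.22  2.36  2.3   0.67  2.7 ]
0.06 10 35 [ 0.76  0.71 -1.22  2.41  2.47  0.81  2.58]
0.06 20 50 [ 0.43  0.39 -0.63  2.23  2.23  0.18  2.66]
[{'point': [256.2, 225.3], 'p': 0.54}] [[263.2  222.98]] [[242.32 228.47]]
```

View pics/c2.png

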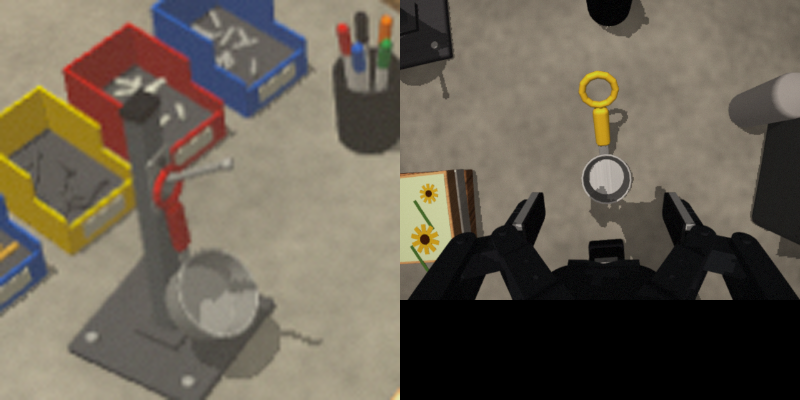

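The left half (side crop) shows the large scoop hanging mouth-outward with its ring around the arm, and the hook tip at side (264,222.6), within a pixel of the prediction. The right half (wrist view) shows the medium scoop: ring centre near (958,144) in the enlarged view, cup near (967,285). Measuring both now.

```bash
cat >> h.py <<'E'
def scoop_pose(c,p,col,dx,hz):
    """bench scoop from one picture: ring hole centre (z=hz) and grip blob -> eye xy, yaw"""
    h=cv2.cvtColor(p,cv2.COLOR_BGR2HSV)
    m=cv2.inRange(h,(col-10,110,50),(col+10,255,255))
    n,l,st,_=cv2.connectedComponentsWithStats(m)
    best=None
    cs,hi=cv2.findContours(m,cv2.RETR_CCOMP,cv2.CHAIN_APPROX_NONE)
    holes=[(cv2.contourArea(k),i) for i,k in enumerate(cs) if hi[0][i][3]>=0]
    for a,i in sorted(holes)[::-1]:
        if a<60: break
        (cx,cy),ax2,_=cv2.fitEllipse(cs[i])
        if a<4000 and min(ax2)/max(ax2)>.4: best=(cx,cy,i,a);break
    if best is None: return None
    cx,cy,i,a=best; e=onplane(c,[[cx,cy]],hz)[0]
    lab=l[tuple(cs[hi[0][i][3]][0][0][::-1])]
    v,u=np.nonzero(l==lab); far=onplane(c,np.c_[u,v],hz)
    # whole-handle points (apparent, seen on eye plane) give only an image line; intersect with vertical plane through eye
    K,D,R,t=c; o=-R.T@t
    dist=np.linalg.norm(far-e,axis=1); g=far[dist>.030]
    r=g.mean(0)-o
    # axis point: on ray, with z = hz - k, horizontal distance k from eye (45 deg handle)
    f=lambda lam:(np.linalg.norm((o+lam*r-e)[:2])-(e-o-lam*r)[2])
    from scipy.optimize import brentq
    lam=brentq(f,(hz-.0-o[2])/r[2]*1.005,(-o[2])/r[2]); q=o+lam*r
    yaw=np.arctan2(*(e-q)[:2][::-1])
    return e,yaw,q,(cx,cy,a)
E
python3 - <<'E'
from h import *
np.set_printoptions(precision=4,suppress=True)
z=np.load("wrist1.npz");c=(z['K'],z['D'],z['R'],z['t']);p,d=z['p'],z['d']
e,yaw,q,i=scoop_pose(c,p,27,.109,.105);print(e,np.degrees(yaw),q,i)
cup=e-np.array([np.cos(yaw),np.sin(yaw),0])*.109;print('cup centre pred',cup,'rim px',proj(c,[cup[0],cup[1],.035]),"seen approx (328,285)")
# depth check of cup rim
P=cloud(c,d,np.ones(d.shape,bool));Q=P[(np.linalg.norm(P[:,:2]-cup[:2],axis=1)<.05)&(P[:,2]>.028)&(P[:,2]<.040)]
print('rim cloud',len(Q),cv2.minEnclosingCircle(Q[:,:2].astype(np.float32)),Q[:,2].max())
# large
z=np.load("side1.npz");c=(z['K'],z['D'],z['R'],z['t']);p,d=z['p'],z['d']
h=cv2.cvtColor(p,cv2.COLOR_BGR2HSV);m=(((h[...,0]<8)|(h[...,0]>172))&(h[...,1]>140));
P=cloud(c,d,m);P=P[(np.linalg.norm(P[:,:2]-S[:2],axis=1)<.1)&(P[:,2]>.1)]
lat=np.array([-out[1],out[0],0]);L=np.c_[(P-root)@out,(P-root)@lat,P[:,2]]
for a,b in((.14,.17),(.17,.19),(.19,.21),(.21,.225),(.225,.24),(.24,.27)):
    k=L[(L[:,2]>=a)&(L[:,2]<b)];print(a,len(k),k.mean(0) if len(k) else '')
C=cloud(c,d,np.ones(d.shape,bool));C=C[(np.linalg.norm(C[:,:2]-(S+.06*out)[:2],axis=1)<.09)&(C[:,2]>.03)&(C[:,2]<.2)]
L=np.c_[(C-root)@out,(C-root)@lat,C[:,2]];L=L[L[:,0]>.008]
for a in np.arange(.03,.16,.01):
    k=L[(L[:,2]>=a)&(L[:,2]<a+.01)];print(round(a,3),len(k),k.min(0) if len(k) else '',k.max(0) if len(k) else '')
E
```

```text
[ 0.5535 -0.2933  0.105 ] 7.231210748883238 [ 0.5124 -0.2985  0.0636] (317.40423583984375, 143.36656188964844, 1200.5)
cup centre pred [ 0.4454 -0.307   0.105 ] rim px [[329.8952 285.3087]] seen approx (328,285)
rim cloud 1249 ((0.44780465960502625, -0.30666500329971313), 0.04018206521868706) 0.039984264256332336
0.14 14 [ 0.017  -0.005   0.1616]
0.17 28 [ 0.0157 -0.0058  0.1776]
0.19 31 [ 0.0127 -0.0038  0.2001]
0.21 20 [ 0.0101 -0.0015  0.2184]
0.225 10 [ 0.0077 -0.0104  0.2331]
0.24 26 [ 0.0064 -0.0065  0.2489]
0.03 0  
0.04 6 [ 0.0507 -0.01    0.0451] [0.0569 0.0155 0.05  ]
0.05 74 [ 0.0328 -0.0164  0.0507] [0.0685 0.0392 0.06  ]
0.06 122 [ 0.0249 -0.0393  0.06  ] [0.0828 0.0412 0.07  ]
0.07 156 [ 0.0086 -0.0423  0.0701] [0.0883 0.0427 0.0798]
0.08 128 [ 0.0081 -0.0444  0.0801] [0.0849 0.0458 0.0897]
0.09 68 [ 0.0082 -0.0488  0.0904] [0.066  0.047  0.0996]
0.1 54 [ 0.0083 -0.046   0.1005] [0.0563 0.0461 0.1095]
0.11 32 [ 0.0118 -0.0443  0.1107] [0.0421 0.0404 0.1195]
0.12 30 [ 0.0127 -0.0373  0.1204] [0.0315 0.0329 0.1299]
0.13 12 [ 0.0107 -0.0085  0.1314] [0.021  0.0085 0.1383]
0.14 7 [ 0.0133 -0.0105  0.1413] [0.0169 0.0121 0.1499]
0.15 10 [ 0.0103 -0.0103  0.1518] [0.0213 0.0092 0.1599]
```

The medium eye is at (0.5535,-0.2933), yaw 7.2°, and its predicted cup agrees with depth to 2 mm. The large scoop hangs with its handle about 7° off vertical. I'll move the arm into the hook-side configuration first, empty, so the carry needs no wrist flip.

```bash
cat >> h.py <<'E'
def gripTCP(e,yaw,tau_from_up,pitch,s=.068,ins=.0187):
    """TCP pose gripping s short of the eye; handle heading yaw, tilted tau from vertical toward heading"""
    f=np.array([np.cos(yaw),np.sin(yaw),0]);u=f*np.sin(tau_from_up)+UP*np.cos(tau_from_up)
    R=toolR(yaw,pitch);return e-s*u+ins*R[:,2],R
E
python3 - <<'E'
from h import *
np.set_printoptions(precision=3,suppress=True)
ctrl.movel([.43,-.28,.42])
e=root+.13*ax+.06*out+.06*UP
p,R=gripTCP(e,yw,D_(20),D_(45));ctrl.movep(list(p),quat(R));s=get_state();print(s['qpos'],s['time'],s['tcp_pos'])
e=np.array([.5535,-.2933,.105]);yaw=D_(7.2)
p,R=gripTCP(e,yaw,D_(45),D_(70))
for h in (.14,.08,0):
    q=ctrl.ik(list(p-h*R[:,2]),quat(R));print(h,None if q is None else q)
for pit in(60,65,75):
    p,R=gripTCP(e,yaw,D_(45),D_(pit));print(pit,ctrl.ik(list(p),quat(R)))
E
```

```text
[-0.695 -0.013  0.748  2.362 -1.454  0.181  0.078] 7.8667 [0.516 0.014 0.299]
0.14 [ 0.093  0.502  0.902  2.024 -0.984  0.859  0.149]
0.08 [ 0.085  0.636  0.92   2.059 -1.186  0.859  0.318]
0 [ 0.066  0.829  0.949  2.078 -1.439  0.914  0.501]
60 [ 1.341  0.842 -1.028  2.172  1.56   0.332 -2.276]
65 [ 0.31   0.687  0.554  2.131 -1.499  0.658  0.622]
75 [-0.02   0.904  1.086  2.02  -1.355  1.006  0.382]
```

Run:
```python
from h import *
np.set_printoptions(precision=2,suppress=True)
ctrl.movel([.46,.0,.40])
ctrl.set_joints([.92,.2,-1.22,2.25,2.1,.40,2.7]);s=get_state();print(s['qpos'],s['time'],s['tcp_pos'],rot(s['eef_rot'])[:,2])
e0=np.array([.5535,-.2933,.105]);yaw=D_(7.2)
for pit in(60,65,70,75):
  for h in (.1,0):
    p,R=gripTCP(e0,yaw,D_(45),D_(pit));q=ctrl.ik(list(p-h*R[:,2]),quat(R));print('bench',pit,h,q)
for z in(.14,.10,.06,.045):
  for tau,pit in((20,45),(20,40),(10,35),(10,30)):
    p,R=gripTCP(root+z*ax,yw,D_(tau),D_(pit));print(z,tau,pit,ctrl.ik(list(p),quat(R)))
```

```text
Traceback (most recent call last):
station.Unreachable: the arm cannot follow that straight line within its joint ranges
```

Run:
```python
from h import *
np.set_printoptions(precision=2,suppress=True)
ctrl.movep([.45,-.05,.45],quat(toolR(0,D_(75))))
ctrl.set_joints([.92,.2,-1.22,2.25,2.1,.40,2.7]);s=get_state();print(s['qpos'],s['time'],s['tcp_pos'],rot(s['eef_rot'])[:,2])
e0=np.array([.5535,-.2933,.105]);yaw=D_(7.2)
for pit in(60,65,70,75):
  for h in (.1,0):
    p,R=gripTCP(e0,yaw,D_(45),D_(pit));q=ctrl.ik(list(p-h*R[:,2]),quat(R));print('bench',pit,h,q)
for z in(.14,.10,.06,.045):
  for tau,pit in((20,45),(20,40),(10,35),(10,30)):
    p,R=gripTCP(root+z*ax,yw,D_(tau),D_(pit));print(z,tau,pit,ctrl.ik(list(p),quat(R)))
```

```text
[ 0.92  0.2  -1.22  2.25  2.1   0.4   2.7 ] 12.7833 [0.63 0.02 0.36] [ 0.84  0.   -0.54]
bench 60 0.1 [ 1.1   0.46 -0.43  2.18 -0.82  0.28  0.06]
bench 60 0 [0.07 0.98 1.15 2.19 4.58 1.26 0.78]
bench 65 0.1 [ 0.9   0.43 -0.24  2.11 -0.63  0.38 -0.18]
bench 65 0 [ 0.83  0.62 -0.23  2.12 -1.05  0.19  0.23]
bench 70 0.1 [ 0.57  0.43  0.16  2.04 -0.68  0.53 -0.18]
bench 70 0 [ 0.66  0.61 -0.04  2.07 -0.81  0.3  -0.05]
bench 75 0.1 [ 0.25  0.5   0.55  1.97 -0.75  0.7  -0.14]
bench 75 0 [ 0.49  0.62  0.16  2.01 -0.72  0.41 -0.19]
0.14 20 45 [ 0.93  0.32 -1.18  2.35  2.16  0.27  2.74]
0.14 20 40 [ 0.97  0.39 -1.27  2.43  2.41  0.43  2.51]
0.14 10 35 [ 0.91  0.46 -1.25  2.48  2.58  0.61  2.37]
0.14 10 30 None
0.1 20 45 [ 0.82  0.44 -1.15  2.33  2.13  0.4   2.78]
0.1 20 40 [ 0.85  0.51 -1.23  2.4   2.35  0.55  2.6 ]
0.1 10 35 [ 0.82  0.58 -1.22  2.45  2.51  0.71  2.48]
0.1 10 30 None
0.06 20 45 [ 0.75  0.56 -1.14  2.29  2.13  0.5   2.82]
0.06 20 40 [ 0.78  0.63 -1.21  2.36  2.32  0.65  2.67]
0.06 10 35 [ 0.76  0.7  -1.22  2.41  2.48  0.8   2.57]
0.06 10 30 [ 0.72  0.74 -1.17  2.47  2.64  0.94  2.45]
0.045 20 45 [ 0.73  0.6  -1.14  2.28  2.13  0.54  2.84]
0.045 20 40 [ 0.76  0.67 -1.21  2.35  2.31  0.69  2.7 ]
0.045 10 35 [ 0.74  0.74 -1.22  2.39  2.47  0.83  2.6 ]
0.045 10 30 [ 0.71  0.78 -1.17  2.45  2.63  0.96  2.48]
```

```bash
cat >> h.py <<'E'
A=[1.4,.1,-1.2,2.25,2.1,.4,2.7]
E
python3 - <<'E'
from h import *
np.set_printoptions(precision=3,suppress=True)
ctrl.set_joints(A);s=get_state();print(s['time'],s['tcp_pos'],rot(s['eef_rot'])[:,2])
e=np.array([.5535,-.2933,.105]);yaw=D_(7.2)
p,R=gripTCP(e,yaw,D_(45),D_(70))
ctrl.movep(list(p-.1*R[:,2]),quat(R));s=get_state();print(s['qpos'],s['time'])
ctrl.movel(list(p),max_speed=.15)
ctrl.close_gripper(80);s=get_state();print(s['width'],s['time'],s['tcp_pos'],s['contact_force'])
g=np.array(s['tcp_pos']);ctrl.movel(list(g+[-.03,.0,.2]),max_speed=.3)
s=get_state();print(s['width'],s['time'],s['contact_force'],s['qpos'])
c=cam("wrist");pic,d=vision.grab_frame("wrist");cv2.imwrite("pics/wrist2.png",pic)
off=rot(s['eef_rot'])@R.T@(e-p)+s['tcp_pos'];px=proj(c,off);print('eye pred',off,px)
h=cv2.cvtColor(pic,cv2.COLOR_BGR2HSV);m=cv2.inRange(h,(17,110,50),(37,255,255))
cs,hi=cv2.findContours(m,cv2.RETR_CCOMP,cv2.CHAIN_APPROX_NONE)
for i,k in enumerate(cs):
    if hi[0][i][3]>=0 and cv2.contourArea(k)>100: print('hole',cv2.contourArea(k),cv2.fitEllipse(k)[0])
s=get_state();print(ctrl.ik(list(p+(0,0,.3)),quat(R)) is not None)
E
```

```text
13.9083 [ 0.558 -0.272  0.394] [ 0.75  -0.45  -0.485]
[ 0.566  0.433  0.158  2.044 -0.677  0.527 -0.175] 16.35
0.018897285785613956 17.7833 [ 0.512 -0.299  0.04 ] [-0.687 -0.421  4.185]
0.01860954547395074 18.6083 [ 0.137  0.321 -1.883] [ 0.439  0.303  0.301  1.9   -0.506  0.778 -0.394]
eye pred [ 0.523 -0.293  0.304] [[328.22  206.581]]
hole 137.0 (80.7067642211914, 367.4387512207031)
hole 5836.5 (324.4724426269531, 203.2733612060547)
True
```

View pics/wrist2.png

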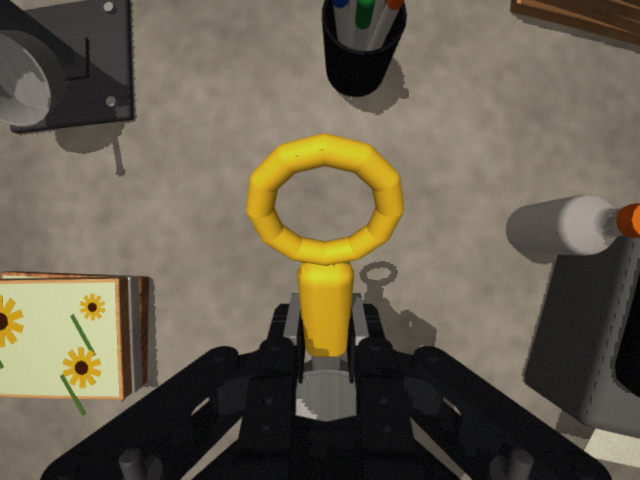

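The wrist view shows the medium scoop gripped squarely. Its ring hole is at (324,203) against a predicted (328,207), about 2 mm off. Next: carry it to the hook and look just before threading.

Run:
```python
from h import *
np.set_printoptions(precision=3,suppress=True)
ctrl.set_joints(A);print(get_state()['time'])
p,R=gripTCP(root+.145*ax,yw,D_(20),D_(45))
ctrl.movep(list(p),quat(R));s=get_state();print(s['qpos'],s['time'],s['tcp_pos']-p,s['width'],s['contact_force'])
for z,t,pi in((.08,20,45),(.06,12,37),(.045,10,35)):
    p,R=gripTCP(root+z*ax,yw,D_(t),D_(pi));print(ctrl.ik(list(p),quat(R)))
a,d=vision.grab_frame("side");b,_=vision.grab_frame("scene");w,_=vision.grab_frame("wrist")
c=cam("scene");print('scene tip',proj(c,root+.098*ax),'eye',proj(c,root+.145*ax))
f=lambda i,x,y:cv2.resize(i[y:y+120,x:x+160],(400,300),interpolation=cv2.INTER_CUBIC)
cv2.imwrite("pics/c3.png",np.vstack([np.hstack([f(a,200,170),f(b,235,200)]),np.hstack([cv2.resize(w,(400,300)),np.zeros((300,400,3),np.uint8)])]))
```

```text
21.275
[ 0.966  0.321 -1.215  2.356  2.122  0.265  2.776] 22.4917 [ 0.    -0.001  0.   ] 0.01867564391480886 [ 1.103  0.77  -1.758]
[ 0.775  0.493 -1.127  2.311  2.145  0.441  2.787]
[ 0.804  0.741 -1.325  2.387  2.324  0.812  2.722]
[ 0.784  0.824 -1.344  2.39   2.37   0.909  2.734]
scene tip [[311.787 253.363]] eye [[320.222 234.726]]
```

View pics/c3.png

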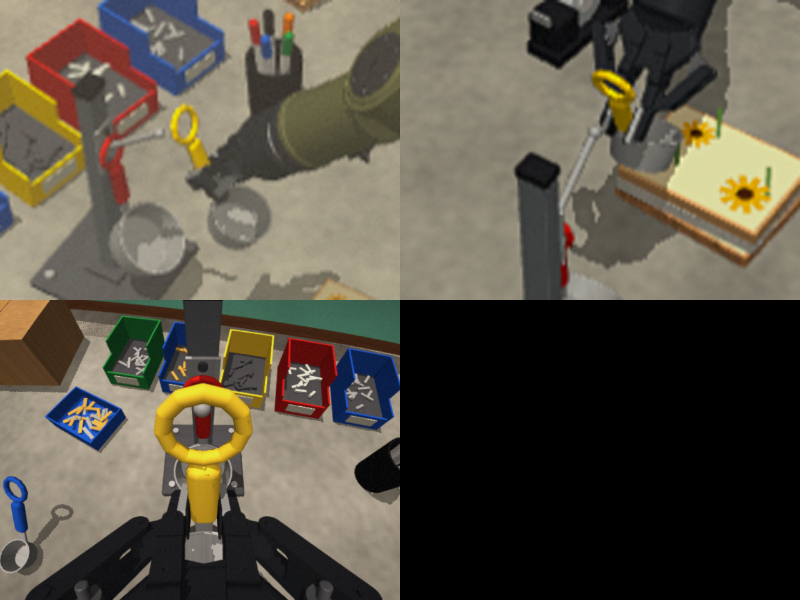

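The side and scene crops show the medium ring straight in line with the hook tip, its hole at scene (320,234) as predicted. The wrist view shows the tip through the ring. Threading it now.

```bash
cat > hang.py <<'E'
from h import *
def go(z,t,pi,drop=0,v=.12):
    p,R=gripTCP(root+z*ax-drop*UP,yw,D_(t),D_(pi));ctrl.movel(list(p),frame=quat(R),max_speed=v)
    s=get_state();print(z,t,round(s['time'],2),np.round(s['contact_force'],1),round(s['width'],4))
def hang(zr):
    go(.085,20,45);go(zr+.012,12,37);go(zr,10,35);go(zr,10,35,.005,.05)
    ctrl.ungrasp()
E
python3 - <<'E'
from hang import *
hang(.045)
R=rot(get_state()['eef_rot']);print(get_state()['time'])
a,d=vision.grab_frame("side");b,_=vision.grab_frame("scene")
f=lambda i,x,y:cv2.resize(i[y:y+120,x:x+160],(400,300),interpolation=cv2.INTER_CUBIC)
cv2.imwrite("pics/c4.png",np.hstack([f(a,200,170),f(b,235,200)]))
E
```

```text
0.085 20 23.29 [ 0.4  0.1 -0.9] 0.0188
0.056999999999999995 12 23.75 [ 0.1 -0.6 -1.3] 0.019
0.045 10 24.02 [-0.6  0.9 -1.6] 0.0188
0.045 10 24.27 [ 0.1 -0.1 -1.5] 0.0188
24.925
```

View pics/c4.png

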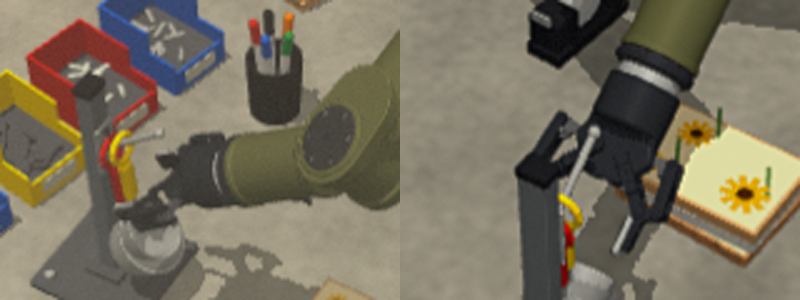

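The ring has slid down the arm and the medium cup is in the large one. I'll retreat, check it, and view the small scoop.

Run:
```python
from hang import *
np.set_printoptions(precision=3,suppress=True)
s=get_state();R=rot(s['eef_rot']);ctrl.movel(list(np.array(s['tcp_pos'])-.12*R[:,2]),max_speed=.25)
s=get_state();print(s['time'],s['tcp_pos'],s['qpos'])
R=toolR(D_(2),D_(60));ctrl.movep([.42,.2,.38],quat(R));s=get_state();print(s['time'],s['qpos'])
a,d=vision.grab_frame("side");c=cam("side");np.savez("side4.npz",p=a,d=d)
R=toolR(D_(2),D_(68));p=np.array([.495,.328,.052])-.11*R[:,2];ctrl.movep(list(p),quat(R));s=get_state();print(s['time'],s['qpos'])
cw=cam("wrist",s);w,dw=vision.grab_frame("wrist")
r=scoop_pose(cw,w,112,.1,.1);print(r and (r[0],np.degrees(r[1]),r[3]))
if r:
    e,yaw=r[:2];cup=e-np.array([np.cos(yaw),np.sin(yaw),0])*.1;px=proj(cw,[cup[0],cup[1],.03]);print('cup',cup,px)
    cv2.drawMarker(w,tuple(int(v) for v in px[0]),(0,0,255),0,15)
    for pit in(60,65,70): 
        p,Rg=gripTCP(e,yaw,D_(45),D_(pit));print(pit,ctrl.ik(list(p),quat(Rg)),ctrl.ik(list(p-.08*Rg[:,2]),quat(Rg)))
f=lambda i,x,y:cv2.resize(i[y:y+120,x:x+160],(400,300),interpolation=cv2.INTER_CUBIC)
cv2.imwrite("pics/c5.png",np.hstack([f(a,200,170),cv2.resize(w,(400,300))]))
```

```text
Traceback (most recent call last):
station.Unreachable: the arm cannot follow that straight line within its joint ranges
```

Run:
```python
from hang import *
np.set_printoptions(precision=3,suppress=True)
s=get_state();R=rot(s['eef_rot'])
for k in(.05,.03):
    try: ctrl.movel(list(np.array(s['tcp_pos'])-k*R[:,2]),max_speed=.25);print(k);break
    except ctrl.Unreachable: pass
p,R=gripTCP(root+.145*ax,yw,D_(20),D_(45));ctrl.movel(list(p),frame=quat(R),max_speed=.25)
s=get_state();print(s['time'],s['tcp_pos'],s['qpos'],s['contact_force'])
R=toolR(D_(2),D_(60));print(ctrl.ik([.42,.2,.38],quat(R)));ctrl.movep([.42,.2,.38],quat(R));s=get_state();print(s['time'],s['qpos'])
a,d=vision.grab_frame("side");c=cam("side");np.savez("side4.npz",p=a,d=d)
R=toolR(D_(2),D_(68));p=np.array([.495,.328,.052])-.11*R[:,2];ctrl.movep(list(p),quat(R));s=get_state();print(s['time'],s['qpos'])
cw=cam("wrist",s);w,dw=vision.grab_frame("wrist")
r=scoop_pose(cw,w,112,.1,.1);print(r and (r[0],np.degrees(r[1]),r[3]))
if r:
    e,yaw=r[:2];cup=e-np.array([np.cos(yaw),np.sin(yaw),0])*.1;px=proj(cw,[cup[0],cup[1],.03]);print('cup',cup,px)
    cv2.drawMarker(w,tuple(int(v) for v in px[0]),(0,0,255),0,15)
    for pit in(60,65,70): 
        p,Rg=gripTCP(e,yaw,D_(45),D_(pit));print(pit,ctrl.ik(list(p),quat(Rg)),ctrl.ik(list(p-.08*Rg[:,2]),quat(Rg)))
f=lambda i,x,y:cv2.resize(i[y:y+120,x:x+160],(400,300),interpolation=cv2.INTER_CUBIC)
cv2.imwrite("pics/c5.png",np.hstack([f(a,200,170),cv2.resize(w,(400,300))]))
```

```text
0.05
26.025 [0.563 0.024 0.247] [ 0.959  0.319 -1.207  2.356  2.137  0.263  2.762] [ 0.022 -0.66  -0.186]
[ 0.526 -0.177 -1.056  1.996  0.141  0.779 -2.173]
30.1 [ 0.526 -0.177 -1.056  1.996  0.141  0.779 -2.173]
31.8583 [-0.959  0.377  0.159  2.083  0.491  0.456 -2.774]
(array([0.54 , 0.321, 0.1  ]), np.float64(-3.932174806580496), (339.1461181640625, 163.9261016845703, 1419.5))
cup [0.441 0.328 0.1  ] [[324.038 301.953]]
60 [-1.426  0.873  0.955  2.188  4.582  0.28  -0.805] [-1.528  0.678  0.948  2.197 -0.816  0.195 -1.661]
65 [-1.28   0.759  0.746  2.134 -1.117  0.186 -1.323] [-1.25   0.532  0.558  2.13   0.217  0.263 -2.638]
70 [-0.93   0.632  0.238  2.075  0.506  0.236 -2.873] [-0.945  0.479  0.187  2.058  0.447  0.417 -2.82 ]
```

View pics/c5.png

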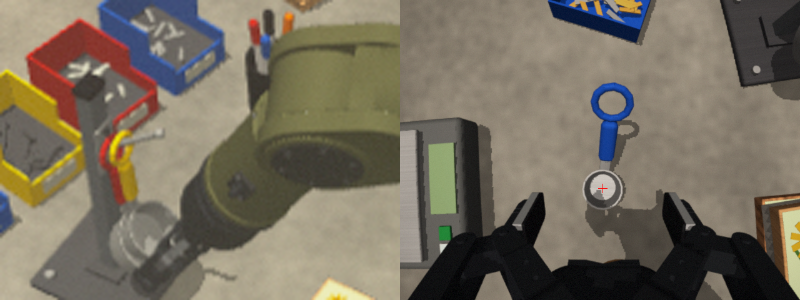

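The left crop shows the medium scoop nested with its ring low on the arm. In the right (wrist) view the fitted cup marker sits in the small cup's centre, so eye (0.540,0.321) and yaw -3.9° hold. Next: pick it and carry it to the hook.

Run:
```python
from hang import *
np.set_printoptions(precision=3,suppress=True)
e=np.array([.540,.321,.1]);yaw=D_(-3.9)
p,R=gripTCP(e,yaw,D_(45),D_(70))
ctrl.movep(list(p-.06*R[:,2]),quat(R));ctrl.movel(list(p),max_speed=.15)
ctrl.close_gripper(80);s=get_state();print(s['width'],s['time'],s['contact_force'])
ctrl.movel(list(np.array(s['tcp_pos'])+[-.02,.0,.2]),max_speed=.3)
s=get_state();c=cam("wrist",s);pic,d=vision.grab_frame("wrist")
off=rot(s['eef_rot'])@R.T@(e-p)+s['tcp_pos'];print('eye pred px',proj(c,off),s['width'],s['time'])
h=cv2.cvtColor(pic,cv2.COLOR_BGR2HSV);m=cv2.inRange(h,(102,110,50),(122,255,255))
cs,hi=cv2.findContours(m,cv2.RETR_CCOMP,cv2.CHAIN_APPROX_NONE)
for i,k in enumerate(cs):
    if hi[0][i][3]>=0 and cv2.contourArea(k)>1000: print('hole',cv2.contourArea(k),cv2.fitEllipse(k)[0])
if s['width']>.012:
    A2=list(A);A2[0]=.45;A2[1]=.05
    ctrl.set_joints(A2);s=get_state();print(s['time'],s['tcp_pos'])
    p,R=gripTCP(root+.145*ax,yw,D_(20),D_(45));q=ctrl.ik(list(p),quat(R));print(q)
    if q is not None and q[2]<-.9:
        ctrl.set_joints(list(q));s=get_state();print(s['time'],s['tcp_pos']-p,s['contact_force'],s['width'])
a,d=vision.grab_frame("side");b,_=vision.grab_frame("scene");w,_=vision.grab_frame("wrist")
f=lambda i,x,y:cv2.resize(i[y:y+120,x:x+160],(400,300),interpolation=cv2.INTER_CUBIC)
cv2.imwrite("pics/c6.png",np.vstack([np.hstack([f(a,200,170),f(b,235,200)]),np.hstack([cv2.resize(w,(400,300)),np.zeros((300,400,3),np.uint8)])]))
```

```text
0.018711189749144447 33.45 [-1.749 -0.516  4.444]
eye pred px [[327.807 206.127]] 0.018640359089366284 34.275
hole 6019.0 (324.9508361816406, 201.63714599609375)
hole 3913.5 (301.770751953125, 48.9941291809082)
38.7333 [0.539 0.298 0.412]
[ 0.842  0.259 -1.019  2.357  2.45   0.187  2.446]
39.9333 [0.    0.001 0.001] [ 0.089  1.046 -1.109] 0.018452521862454115
```

View pics/c6.png

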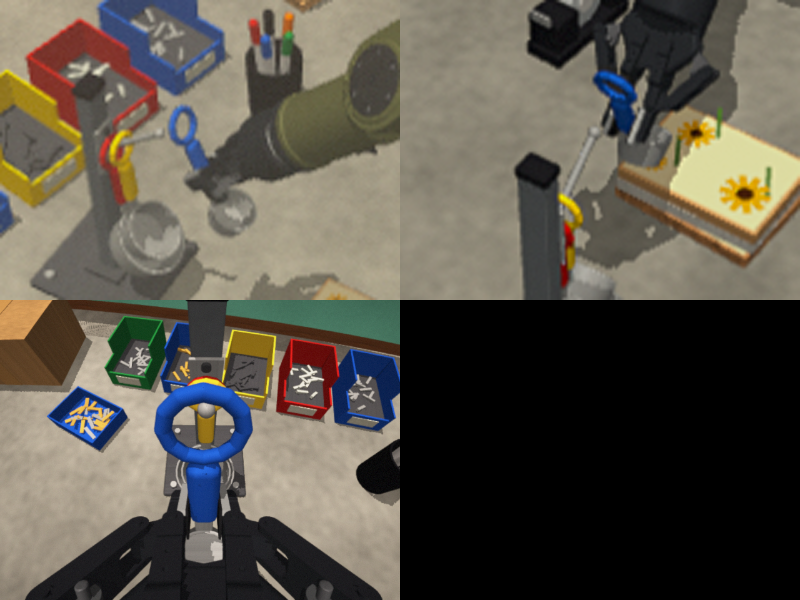

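The small ring is in line with the hook tip, just as the medium one was; the ring hole was about 2 mm from prediction after the grasp. Threading it, and releasing about 25 mm further out.

Run:
```python
from hang import *
np.set_printoptions(precision=3,suppress=True)
try: go(.085,20,45)
except ctrl.Unreachable:
    print('reseat');ctrl.set_joints([.966,.321,-1.215,2.356,2.122,.265,2.776]);go(.085,20,45)
go(.075,12,37);go(.068,10,35);go(.068,10,35,.005,.05)
ctrl.ungrasp();ctrl.pause(.3);s=get_state();print(s['time'])
R=rot(s['eef_rot'])
for k in(.05,.03):
    try: ctrl.movel(list(np.array(s['tcp_pos'])-k*R[:,2]),max_speed=.2);print(k);break
    except ctrl.Unreachable: pass
p,R=gripTCP(root+.145*ax,yw,D_(20),D_(45));ctrl.movel(list(p),frame=quat(R),max_speed=.25)
s=get_state();print(s['time'],s['contact_force'])
a,d=vision.grab_frame("side");b,_=vision.grab_frame("scene");w,_=vision.grab_frame("wrist")
f=lambda i,x,y:cv2.resize(i[y:y+120,x:x+160],(400,300),interpolation=cv2.INTER_CUBIC)
cv2.imwrite("pics/c7.png",np.vstack([np.hstack([f(a,200,170),f(b,235,200)]),np.hstack([cv2.resize(w,(400,300)),np.zeros((300,400,3),np.uint8)])]))
```

```text
0.085 20 40.73 [-0.1  1.  -0.2] 0.0188
0.075 12 41.14 [-0.9  0.1 -0.7] 0.0188
0.068 10 41.39 [-0.8  0.1 -1.7] 0.0186
0.068 10 41.64 [ 0.2  0.2 -1.6] 0.019
42.6
0.05
43.5333 [0.016 0.883 0.106]
```

View pics/c7.png

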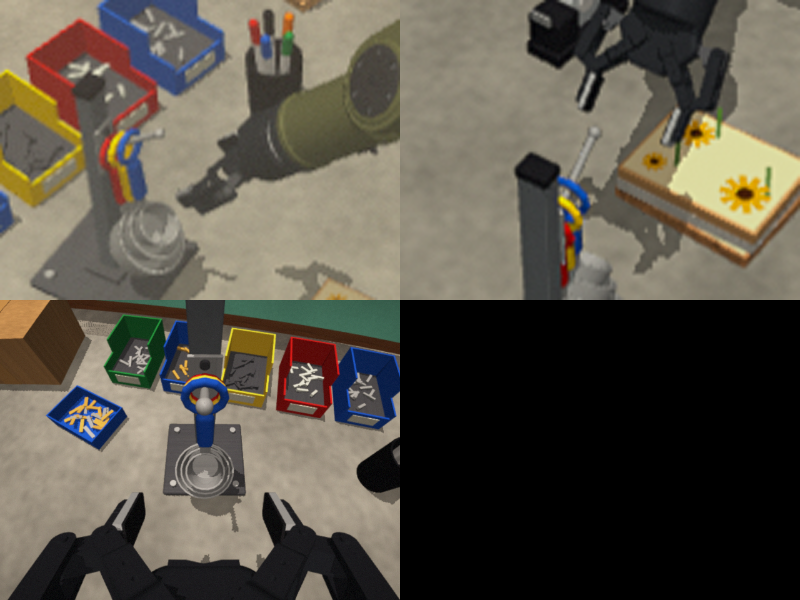

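All three rings are on the arm and the wrist view shows three concentric cups. I'll wait, check that nothing moves, and hand in.

Run:
```python
from hang import *
ctrl.pause(1.5);w0,d0=vision.grab_frame("wrist");ctrl.pause(.8);w1,d1=vision.grab_frame("wrist");s=get_state()
print('diff px',(cv2.absdiff(w0,w1)[100:330,230:430].max(2)>25).sum(),s['time'],s['contact_force'],s['width'])
P=cloud(cam("wrist",s),d1,np.ones(d1.shape,bool));lat=np.array([-out[1],out[0],0]);o=(P-root)@out;z=P[:,2];k=(abs((P-root)@lat)<.004)&(z>.03)&(z<.16)&(o>0)&(o<.12)
v=D_(52);zl=o[k]*np.cos(v)+z[k]*np.sin(v);xl=-o[k]*np.sin(v)+z[k]*np.cos(v)
for a in np.arange(xl.min(),xl.max(),.006):
    j=(xl>=a)&(xl<a+.006)
    if j.any(): print(round(a,3),round(zl[j].min(),3),round(zl[j].max(),3))
ticket.close_job()
```

```text
diff px 3 46.0833 [-0.09030324 -0.15794418  0.21405837] 0.08564463507432486
-0.028 0.102 0.112
-0.016 0.121 0.128
-0.01 0.119 0.126
-0.004 0.142 0.144
0.002 0.122 0.145
0.008 0.115 0.126
0.014 0.115 0.118
0.02 0.116 0.119
0.026 0.116 0.119
0.032 0.116 0.119
0.038 0.117 0.119
0.044 0.117 0.12
0.05 0.143 0.147
0.056 0.146 0.153
0.062 0.153 0.154
the job is handed in; nothing more can be done
```

The medium yellow scoop and then the small blue one are hanging on the hook in front of the large red one, all let go. The job was handed in at about 46 s, against the 54 s limit. No verdict was reported.

- **Last checks:** The final wrist view shows three concentric cups with all three loops on the arm. Two frames 0.8 s apart differed by only 3 pixels around the scoops, so they looked still. The gripper was open, clear of everything, and read about 0.3 N.
- **Nesting:** I judged this from the pictures, from the handles' geometry (each cup about 16 mm into the next) and from a rough depth profile of the cups. I did not measure each cup's exact position against the limits.
- **Disagreements:** None of my checks failed. After each grasp the ring sat about 2 mm from where I predicted, and the threading held. The recognition network misplaced the large scoop and the hook, so I used the stand's geometry and the depth data instead.
- **Other things on the bench:** I saw none moved in the pictures I viewed, but I did not re-measure their positions at the end.

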